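# Put the spare amber globe bulb away in the tray drawer

## Task

Pull the half-open aluminium tray drawer out to its stop, then lift the amber glass bulb from the clear rack and lower it gently, without dropping it, lying level into the drawer's empty pocket, with its globe in the round dimple and its screw cap in the V-shaped rest. Let go of it there, then push the drawer fully shut with the bulb still in its pocket. Bulbs are fragile: do not press or knock the amber one against the drawer, and leave the green bulb, the white bulb lying in the drawer's other pocket, the black mallet head and the green peg where they lie.

Things in the scene. Friction and masses are not known exactly. Their poses are not given: they have to be found in the camera images.
- cabinet: Fixed aluminium drawer housing, 190 mm deep (its x), 250 mm wide (its y), 86 mm high, with a closed roof 6 mm thick. Origin on the counter under the middle of its open front edge; its -x axis points out of the front, roughly to the robot: the tray slides out that way. When the tray is fully out its whole pocket area is clear of the roof.
- tray (a joint): How far the tray is pulled out, in m: 0 shut, 0.155 at the outer stop. It starts half open (0.07), stays where it is left and needs about 2 to 5 N to slide. Its front panel is 8 mm thick, 250 mm wide and its top edge is 78 mm above the counter.
- handle (a point): Middle of the tray's black bar handle, 58 mm above the counter: a round bar of 12 mm diameter and 100 mm long, along the cabinet's y, with its centre line 40 mm in front of the panel's outer face, joined to the panel by a stem at each end. Moves with the tray; axes as the cabinet's.
- pocket (a point): Empty pocket of the tray, on the cabinet's +y side: where the collar centre of a well-seated bulb lies, 40 mm above the counter, 20 mm above the flat pocket plate. Axes as the cabinet's. A seated bulb lies along x: globe in a 45 mm round dimple 39.5 mm towards +x (housing side), screw cap in a 90 degree V-rest 22 to 36 mm towards -x. Beside the collar the plate is flat and free for the fingers.
- filled_pocket (a point): The same point of the tray's other pocket, 100 mm from the first towards the cabinet's -y, where the white bulb lies.
- rack: Fixed clear acrylic rack, about 150 mm (x) by 200 mm (y); flat top 26 mm above the counter, with two slots (a round dimple and a V-rest as in the tray) side by side 100 mm apart along its y. Origin on the counter. Bulbs in it lie along its x.
- amber_bulb_center (a point): Loose amber bulb, 70 g, 110 mm long, level in either rack slot. Point: centre of its white collar, on its long axis, 46 mm up at the start. Its x axis runs from screw cap to globe; it may be rolled about it. Collar: 38 mm diameter, from 13 mm cap side to 17 mm globe side; grip it here from above. Globe: 60 mm diameter, centred 39.5 mm towards +x. Cap: 27 mm diameter, 13 to 41 mm towards -x.
- green_bulb_center (a point): Same bulb with green glass, lying in the rack's other slot; stays there.
- white_bulb_center (a point): Same bulb with opaque white globe, lying loose in the tray's other pocket; stays there and rides with the tray.
- mallet: Black mallet head, an upright cylinder 64 mm in diameter and 95 mm high, 450 g, loose. Origin under its middle.
- green_peg: Green plastic clothes peg, loose, lying on the counter, 85 mm long (its y), 16 mm wide, 16 mm high. Origin under its middle.
Things that resemble listed ones, but are neither listed nor needed, are in the scene too. Leave any blue look-alike of the part that bears white_bulb_center alone.

How it is judged:
By the outcome, as a careful person would: the job done as asked, in the order asked, and still so for the second after the job is handed in, with the robot touching nothing.
It also fails if it takes over 72 s, if anything falls off the work surface, if the arm or the gripper's body presses on something with over 40 N, if the wrist force passes 120 N, or if a joint passes its speed limit or range.

## Robot

A 7-joint arm with a two-finger parallel gripper is mounted at the origin on the work surface. World frame = base frame: x ahead of the robot, y to its left, z up, the work surface at z = 0. Lengths are in m, angles in rad, forces in N, time in s.
With the tool pointing down it reaches from about 0.425 to 0.925 m from the base axis. Payload 6.8 kg.
Tool frame: the origin (TCP) lies midway between the tips of the shut fingers; the grasp point (between the pads) lies 19 mm behind it; z points along the fingers, y is the direction in which the jaws open and shut (so a half turn about z gives the same grasp; the last joint's range is limited). The gripper opens to 85 mm and grips with 20 to 120 N. Pads are 22 mm wide; open, the fingers measure 114 mm over their backs; the gripper's body (76 mm by 85 mm) begins 54 mm behind the grasp point. The pads swing forward as they close: fully open they stand 13 mm farther back than shut.
Start: joints at [-1.409, 0.477, 0.022, 1.555, -0.011, 1.109, -0.083], TCP at [0.18, 0.651, 0.231] pointing down, gripper open.
Joint ranges: [-2.96, 2.96], [-0.34, 2.1], [-1.41, 1.46], [0.24, 2.44], [-1.37, 4.51], [0.17, 1.92], [-2.96, 2.96]. Speed limits (rad/s): [2.39, 2.39, 3.14, 3.14, 3.14, 3.14, 3.14].

## Interface

Orientations are given as a unit quaternion [w, x, y, z].
In Python, from station import bot, vision gives the robot as it stands.
- The arm moves only by the tool move_arm, never from a script. Its argument "increments" is text: rows parted by semicolons, each of 7 numbers parted by spaces: the opening, from 0 (shut) to 1 (fully open), then the shift along the world's x, y, z in mm, then the turn, a rotation vector about the world's x, y, z in rad. In form: grip x y z rx ry rz; .... A call has exactly 8 rows; each row shifts and turns the commanded pose from where the row before left it; what a row does not reach is not made up. A row lasts 1/8 s, in which the tool goes at most 62.5 mm and 10.7 degrees, less where a joint would pass 70% of its speed; a pose out of reach is approached as far as the arm can. A call with a gripper value outside its range is refused whole. The fingers move at their own pace and stop on an object; "newtons" is the grip in N (left out, the last holds). Time passes only in rows, so rows that do not move let the fingers close, or fill a call up. It gives the time, the measured TCP pose, the force and the opening at its end, in the units of the state.
- bot.get_obs(): the state, without advancing time (a new reading comes with each control period).
- vision.read_camera(name): name is "scene" or "side" or "wrist"; returns (picture, depth): 384x512x3 uint8, red, green, blue; 384x512 float32, m along the optical axis (not along the pixel's ray), 0 where there is no reading.
- vision.calibration(name): a dict with "fx", "fy", "cx", "cy" (pixels), "R" (3x3) and "t" (3): a world point X has camera coordinates R X + t; the wrist camera has in their place "hand_eye" (4x4, takes a point from camera to tool coordinates, whose origin is the TCP and whose axes are the flange's). Camera axes: x right, y down, z forward; pixel columns grow to the right and rows downward; lengths in m; the calibration is good to about 2 mm. The wrist camera is an equidistant fisheye: a pixel r from the principal point sees the ray r / f radians off the axis. A picture is of the moment at which its call begins: read the wrist's pose just before it. calibration takes no time and is no camera call.
- bot.hand_in(): hands the job in, once; it reports no verdict.
The state is a dict: "t": time; "q": joint angles; "joint_vel": joint speeds; "joint_torque": joint torques, N m; "eef_pos": TCP position; "tool_rot": TCP orientation; "contact_force": force on the tool from outside, world axes, zero at the start; "torque": the same for the moment, N m; "gripper_width": opening from 0.0 (shut) to 1.0 (fully open).
Only numpy, scipy, OpenCV 4.12 (cv2) and the standard library are available. Lean on these libraries where they do the work, as an engineer would, in place of code of your own. Each camera call takes 0.05 s, during which the arm holds its last target.

## Working session

There is one attempt and no reset: what is moved stays moved. The work goes in short steps, Python scripts to look and compute and a tool call to move; the robot and the scene stay as the last step left them, time stands still between calls to the robot, and variables do not carry over. Pictures are saved under pics/ and viewed, and the job is handed in when it is done.

Besides the shell and the picture viewer there is one more tool, called after "Emit:" in YAML: its name, and indented under it one key for each argument. move_arm: Moves the arm, as the interface text tells. Its arguments: {"type":"object","properties":{"increments":{"type":"string"},"newtons":{"type":"number"}},"required":["increments"]}

```bash
mkdir -p pics; ls; cat > h.py <<'E'
import numpy as np,cv2
from station import bot,vision
def snap(n,tag):
    o=bot.get_obs(); im,d=vision.read_camera(n)
    cv2.imwrite(f'pics/{tag}.png',im[:,:,::-1]); np.savez(f'pics/{tag}.npz',im=im,d=d,p=o['eef_pos'],q=o['tool_rot'])
    return im,d,o
def pt(n,u,v,d):
    c=vision.calibration(n); p=np.array([(u-c['cx'])/c['fx']*d,(v-c['cy'])/c['fy']*d,d])
    return np.array(c['R']).T@(p-np.array(c['t']))
def ray(n,u,v,z):
    c=vision.calibration(n); R=np.array(c['R']);o=-R.T@np.array(c['t'])
    r=R.T@np.array([(u-c['cx'])/c['fx'],(v-c['cy'])/c['fy'],1]); return o+r*(z-o[2])/r[2]
E
python3 - <<'E'
from h import *
for n in ['scene','side','wrist']: snap(n,n+'0')
o=bot.get_obs(); print(o['t'],o['eef_pos'],o['tool_rot'],o['gripper_width'])
for n in ['scene','side','wrist']: print(vision.calibration(n))
E
```

```text
pics
0.15 [0.17980835 0.65014892 0.23054387] [-3.10266071e-05  1.34469338e-01  9.90917501e-01 -7.08160890e-04] 1.0028182840025088
{'fx': 479.70438494242563, 'fy': 479.70438494242563, 'cx': 257.40058026853956, 'cy': 199.04130424999707, 'R': array([[ 0.43014245,  0.90270927,  0.00966621],
       [ 0.48168899, -0.22044347, -0.84816295],
       [-0.76351371,  0.369487  , -0.52964722]]), 't': array([-0.21713269, -0.20591217,  1.57037539])}
{'fx': 350.067578172547, 'fy': 350.067578172547, 'cx': 250.02917911916438, 'cy': 188.3153998579092, 'R': array([[ 0.87284535, -0.48799538, -0.00122903],
       [-0.35952841, -0.64135787, -0.67779009],
       [ 0.32997018,  0.59204779, -0.73525444]]), 't': array([-0.4919984 ,  0.23998218,  0.74411918])}
{'fx': 297.3186396354542, 'fy': 297.3186396354542, 'cx': 255.83196389762512, 'cy': 187.38807129460417, 'hand_eye': array([[ 1.17975673e-04, -9.55641618e-01, -2.94531976e-01,
         7.50800479e-02],
       [ 9.99999931e-01,  2.16499866e-04, -3.01904800e-04,
         1.01833344e-03],
       [ 3.52278924e-04, -2.94531920e-01,  9.55641577e-01,
        -1.42434647e-01],
       [ 0.00000000e+00,  0.00000000e+00,  0.00000000e+00,
         1.00000000e+00]])}
```

View pics/scene0.png

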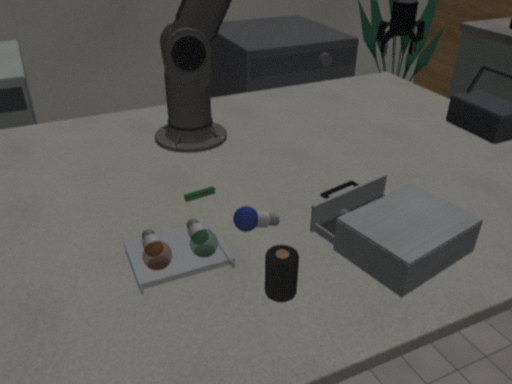

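View pics/side0.png

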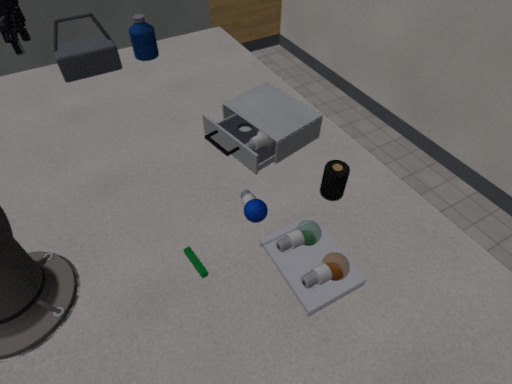

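View pics/wrist0.png

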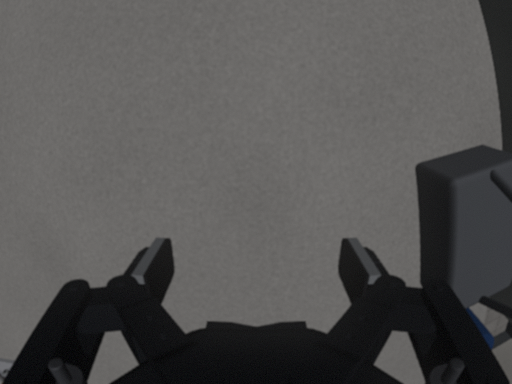

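The scene picture shows the amber bulb at (157,250), green at (203,240), a loose blue look-alike at (250,218), mallet (282,272), peg (200,193) and the drawer at (350,210). In the side picture, amber is at (335,268), green at (305,235), white in the tray at (262,140), and the handle at (222,142).

```bash
cat >> h.py <<'E'
def cloud(n,d):
    c=vision.calibration(n); v,u=np.mgrid[:384,:512]
    P=np.stack([(u-c['cx'])/c['fx']*d,(v-c['cy'])/c['fy']*d,d],-1)
    return (P-np.array(c['t']))@np.array(c['R'])
E
python3 - <<'E'
from h import *
for n in ['scene','side']:
    f=np.load(f'pics/{n}0.npz'); im,d=f['im'],f['d']; P=cloud(n,d); ok=d>0
    X=P
    def rect(m,name):
        p=X[m][:,:2].astype(np.float32)
        if len(p)<5: print(n,name,len(p));return
        r=cv2.minAreaRect(p); print(n,name,len(p),'c',np.round(r[0],4),'s',np.round(r[1],4),'a',round(r[2],2),'z',np.median(X[m][:,2]).round(4)); print(np.round(cv2.boxPoints(r),3).tolist())
    m=ok&(np.abs(X[...,2]-.086)<.006)&(X[...,0]>.3)&(X[...,1]<.1 if False else True)&(X[...,0]<1.2)&(np.abs(X[...,1])<.8)
    k=cv2.connectedComponentsWithStats(m.astype(np.uint8))
    i=1+np.argmax(k[2][1:,4]); rect(k[1]==i,'roof')
    hsv=cv2.cvtColor(im,cv2.COLOR_RGB2HSV); H,S,V=[hsv[...,j].astype(int) for j in range(3)]
    near=ok&(X[...,0]>.25)&(X[...,0]<1.1)&(np.abs(X[...,1])<.8)&(X[...,2]>0.005)&(X[...,2]<.13)
    for name,mm in dict(amber=(H<20)&(S>90),green=(H>40)&(H<90)&(S>50),blue=(H>105)&(H<130)&(S>100),black=(V<45)).items():
        k=cv2.connectedComponentsWithStats((mm&near).astype(np.uint8))
        for i in range(1,k[0]):
            if k[2][i,4]>25:
                q=X[k[1]==i]; print(n,name,k[3][i].round(1),k[2][i,4],'mean',q.mean(0).round(3),'min',q.min(0).round(3),'max',q.max(0).round(3))
    x0=(100,160) if n=='scene' else (190,80)
    w=400 if n=='scene' else 190
    c=im[x0[1]:x0[1]+ (w*3)//4, x0[0]:x0[0]+w][:,:,::-1]
    s=800/w; c=cv2.convertScaleAbs(cv2.resize(c,None,fx=s,fy=s,interpolation=2),alpha=1.4); c=c[:600,:800]
    cv2.imwrite(f'pics/{n}0c.png',c)
E
```

```text
scene roof 6037 c [0.7688 0.2327] s [0.1927 0.2547] a 11.55 z 0.084
[[0.6489999890327454, 0.33799999952316284], [0.699999988079071, 0.08900000154972076], [0.8889999985694885, 0.12700000405311584], [0.8379999995231628, 0.37700000405311584]]
scene amber [154.2 248.5] 208 mean [ 0.623 -0.284  0.069] min [ 0.604 -0.301  0.06 ] max [ 0.64  -0.266  0.076]
scene amber [281.9 253.5] 104 mean [ 0.771 -0.077  0.094] min [ 0.756 -0.089  0.092] max [ 0.785 -0.063  0.097]
scene amber [157.7 264.8] 86 mean [ 0.642 -0.285  0.042] min [ 0.632 -0.3    0.033] max [ 0.648 -0.268  0.052]
scene green [199.2 192.6] 150 mean [ 0.368 -0.102  0.013] min [ 0.352 -0.142  0.005] max [ 0.378 -0.059  0.017]
scene green [200.3 236.7] 191 mean [ 0.623 -0.188  0.068] min [ 0.601 -0.204  0.059] max [ 0.639 -0.169  0.075]
scene green [203.9 252.2] 78 mean [ 0.643 -0.188  0.042] min [ 0.634 -0.202  0.033] max [ 0.648 -0.171  0.053]
scene blue [245.5 217.9] 418 mean [ 0.565 -0.059  0.043] min [ 0.538 -0.082  0.017] max [ 0.582 -0.03   0.059]
scene black [337.2 188.7] 119 mean [0.566 0.187 0.06 ] min [0.553 0.137 0.055] 
[... 541 characters left out ...]
 min [ 0.593 -0.308  0.04 ] max [ 0.612 -0.27   0.075]
side green [308.3 236.5] 157 mean [ 0.603 -0.196  0.061] min [ 0.594 -0.209  0.039] max [ 0.615 -0.174  0.074]
side green [195.6 261.5] 237 mean [ 0.364 -0.104  0.015] min [ 0.353 -0.143  0.005] max [ 0.376 -0.059  0.02 ]
side blue [255.1 210. ] 419 mean [ 0.543 -0.062  0.047] min [ 0.521 -0.083  0.022] max [ 0.572 -0.022  0.062]
side black [243.2 124.7] 42 mean [0.699 0.286 0.016] min [0.67  0.267 0.008] max [0.72  0.294 0.022]
side black [219.5 143.9] 165 mean [0.569 0.188 0.062] min [0.547 0.136 0.044] max [0.608 0.248 0.066]
side black [333.8 180.7] 796 mean [ 0.758 -0.09   0.065] min [ 0.741 -0.11   0.006] max [ 0.801 -0.048  0.099]
```

```bash
python3 - <<'E'
from h import *
f=np.load('pics/side0.npz');im=f['im'][:,:,::-1]
a=cv2.resize(im[205:315,235:380],None,fx=5.4,fy=5.4,interpolation=2)
cv2.imwrite('pics/side_rack.png',a)
E
```

```text
(no output)
```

View pics/side0c.png

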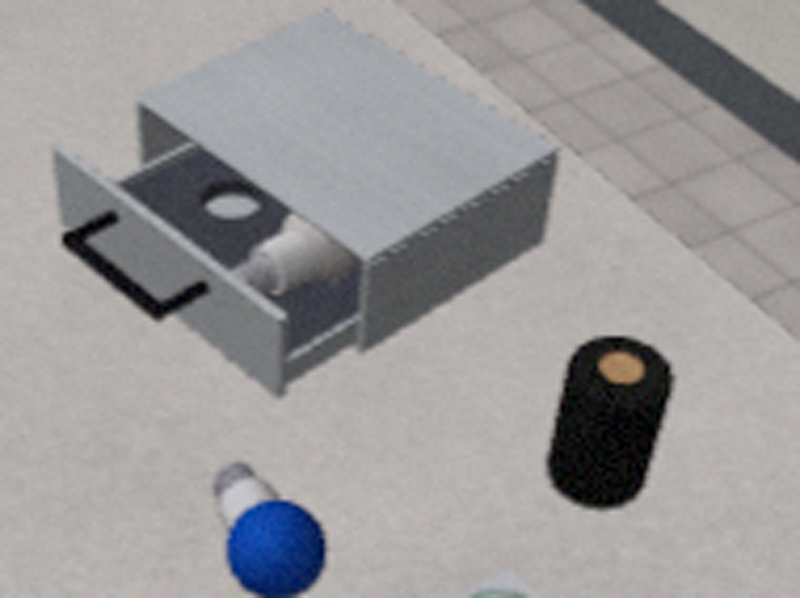

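View pics/scene0c.png

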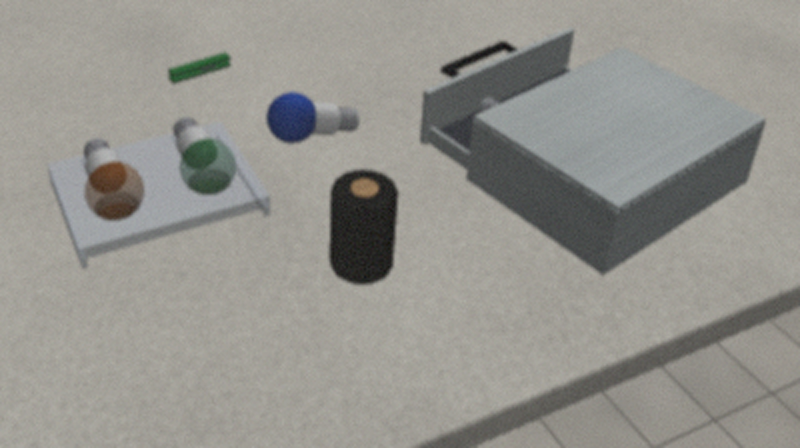

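View pics/side_rack.png

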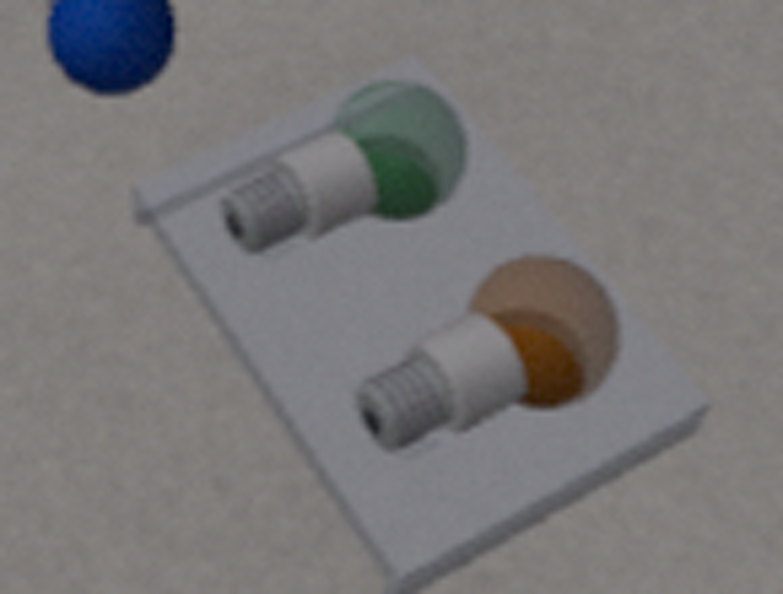

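```bash
python3 - <<'E'
from h import *
from scipy.optimize import least_squares
for n in ['scene','side']:
    f=np.load(f'pics/{n}0.npz'); im,d=f['im'],f['d']; P=cloud(n,d); ok=d>0
    X=P
    m=ok&(np.abs(X[...,2]-.026)<.006)&(X[...,0]>.45)&(X[...,0]<.7)&(X[...,1]<-.1)&(X[...,1]>-.4)
    k=cv2.connectedComponentsWithStats(m.astype(np.uint8)); i=1+np.argmax(k[2][1:,4]); q=X[k[1]==i]
    r=cv2.minAreaRect(q[:,:2].astype(np.float32)); print(n,'rack',np.round(r[0],4),np.round(r[1],4),r[2],np.median(q[:,2]).round(4))
    print(np.round(cv2.boxPoints(r),3).tolist())
    for nm,gc in dict(amber=(.612,-.285),green=(.612,-.19)).items():
        near=ok&(X[...,2]>.034)&(X[...,2]<.085)&(np.hypot(X[...,0]-gc[0],X[...,1]-gc[1])<.04)
        q=X[near]
        s=least_squares(lambda p:np.linalg.norm(q-p,axis=1)-.03,[*gc,.046],loss='soft_l1',f_scale=.002)
        g=s.x; 
        hsv=cv2.cvtColor(im,cv2.COLOR_RGB2HSV); S=hsv[...,1]
        print(n,nm,'globe',g.round(4),np.median(np.abs(s.fun)).round(4),len(q))
        # collar+cap pts
        near=ok&(X[...,2]>.036)&(X[...,2]<.085)&(X[...,0]<g[0]-.027)&(X[...,0]>g[0]-.1)&(np.abs(X[...,1]-g[1])<.035)
        q=X[near]; 
        col=q[(q[:,0]>g[0]-.05)]
        cap=q[q[:,0]<g[0]-.055]
        for nm2,qq,rr in(('collar',col,.019),('cap',cap,.0135)):
            if len(qq)<8: print(nm2,len(qq)); continue
            s=least_squares(lambda p:np.hypot(qq[:,1]-p[0]-p[1]*0,qq[:,2]-.046)-rr,[g[1],0],loss='soft_l1',f_scale=.001)
            print('  ',nm2,len(qq),'y',s.x[0].round(4),'xmean',qq[:,0].mean().round(4),'xmin',qq[:,0].min().round(4),'ztop',np.percentile(qq[:,2],97).round(4))
E
```

```text
scene rack [ 0.5904 -0.229 ] [0.2005 0.1549] 89.31713104248047 0.0244
[[0.5120000243186951, -0.328000009059906], [0.6669999957084656, -0.33000001311302185], [0.6690000295639038, -0.12999999523162842], [0.5139999985694885, -0.12800000607967377]]
scene amber globe [ 0.6139 -0.2792  0.0447] 0.0011 739
   collar 111 y -0.2778 xmean 0.5755 xmin 0.564 ztop 0.0649
   cap 76 y -0.2785 xmean 0.5461 xmin 0.5339 ztop 0.0587
scene green globe [ 0.6149 -0.1794  0.0446] 0.0012 663
   collar 106 y -0.1776 xmean 0.5766 xmin 0.5652 ztop 0.0637
   cap 77 y -0.1785 xmean 0.5479 xmin 0.5362 ztop 0.0584
side rack [ 0.592  -0.2289] [0.2011 0.1523] 89.35771179199219 0.0262
[[0.5149999856948853, -0.32899999618530273], [0.6669999957084656, -0.33000001311302185], [0.6690000295639038, -0.1289999932050705], [0.5170000195503235, -0.12800000607967377]]
side amber globe [ 0.6135 -0.279   0.0457] 0.0015 698
   collar 217 y -0.2784 xmean 0.5737 xmin 0.5636 ztop 0.0658
   cap 208 y -0.2786 xmean 0.5448 xmin 0.5338 ztop 0.0602
side green globe [ 0.6143 -0.1792  0.0457] 0.0016 589
   collar 185 y -0.1782 xmean 0.5745 xmin 0.5645 ztop 0.0656
   cap 167 y -0.1787 xmean 0.546 xmin 0.5348 ztop 0.0606
```

Emit:
move_arm:
  increments: "0.45 40 -48 0 0 0 -0.14; 0.45 40 -48 0 0 0 -0.14; 0.45 40 -48 0 0 0 -0.14; 0.45 40 -48 0 0 0 -0.14; 0.45 40 -48 0 0 0 -0.14; 0.45 40 -48 0 0 0 -0.14; 0.45 40 -48 0 0 0 -0.14; 0.45 40 -48 0 0 0 -0.12"
  newtons: 40

```text
t: 1.15
eef_pos: [0.5008, 0.265, 0.2313]
tool_rot: [-0.0, 0.634, 0.773, 0.0]
contact_force: [1.0, 0.8, 0.1]
gripper_width: 0.449
```

Both views agree to about 1 mm: amber collar centre at (0.574, -0.2786), rack yaw -0.65°. The handle is at about (0.559, 0.190) and cabinet yaw is 11.6°. The handle comes first.

Emit:
move_arm:
  increments: "0.45 29 -38 0 0 0 0.005; 0.45 29 -38 -10 0 0 0; 0.45 0 0 -40 0 0 0; 0.45 0 0 -40 0 0 0; 0.45 0 0 -30 0 0 0; 0.45 0 0 0 0 0 0; 0.45 0 0 0 0 0 0; 0.45 0 0 0 0 0 0"

```text
t: 2.15
eef_pos: [0.559, 0.191, 0.1129]
tool_rot: [0.001, 0.631, 0.776, 0.001]
contact_force: [-0.7, 0.2, 0.5]
gripper_width: 0.452
```

```bash
python3 - <<'E'
from h import *
im,d,o=snap('wrist','w1');print(o['eef_pos'],o['tool_rot'])
im,d,o=snap('side','s1');cv2.imwrite('pics/s1c.png',cv2.resize(im[70:220,150:350,::-1],None,fx=4,fy=4,interpolation=2))
E
```

```text
[0.5589648  0.19097462 0.11288869] [5.52464469e-04 6.30677001e-01 7.76044220e-01 1.25836645e-03]
```

View pics/s1c.png

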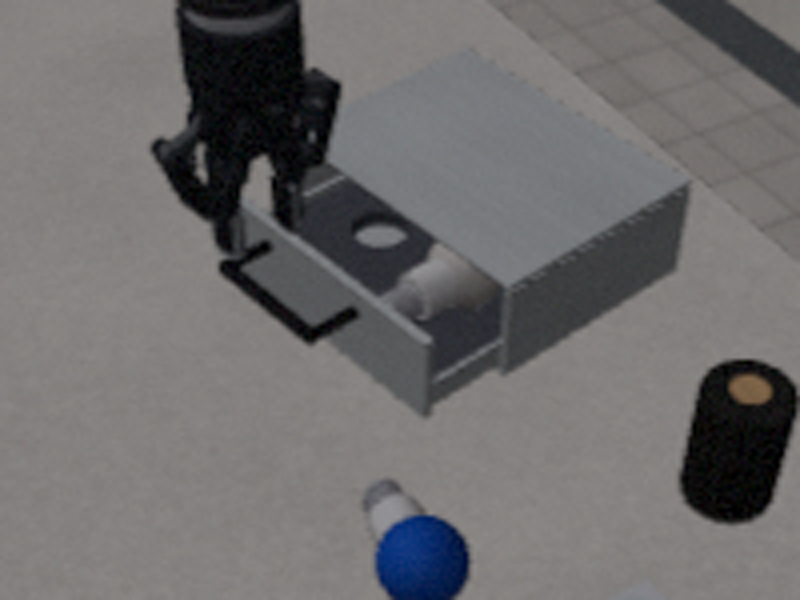

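View pics/w1.png

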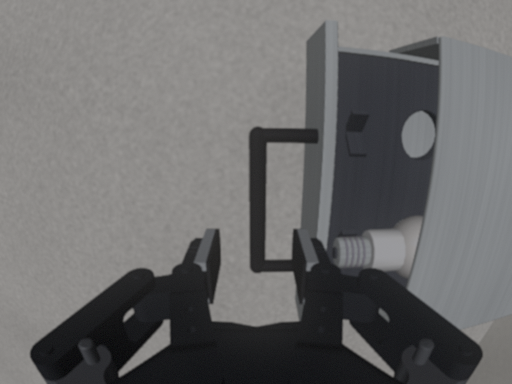

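```bash
cat >> h.py <<'E'
from scipy.spatial.transform import Rotation as Ro
def wpose(o):
    q=o['tool_rot']; return Ro.from_quat([q[1],q[2],q[3],q[0]]).as_matrix(),np.array(o['eef_pos'])
def wproj(p,o):
    c=vision.calibration('wrist');R,t=wpose(o);T=np.array(c['hand_eye'])
    x=T[:3,:3].T@(R.T@(np.array(p)-t)-T[:3,3]); th=np.arctan2(np.hypot(*x[:2]),x[2]); k=c['fx']*th/np.hypot(*x[:2])
    return c['cx']+k*x[0],c['cy']+k*x[1]
def wray(u,v,z,o):
    c=vision.calibration('wrist');R,t=wpose(o);T=np.array(c['hand_eye'])
    a,b=u-c['cx'],v-c['cy'];r=np.hypot(a,b);th=r/c['fx'];s=np.sin(th)/max(r,1e-9)
    dd=R@T[:3,:3]@np.array([a*s,b*s,np.cos(th)]);o_=t+R@T[:3,3]
    return o_+dd*(z-o_[2])/dd[2]
E
python3 - <<'E'
from h import *
f=np.load('pics/w1.npz');o=dict(eef_pos=f['p'],tool_rot=f['q'])
print(wproj([.559,.191,.058],o))
for u,v in [(257,133),(257,266)]: print(wray(u,v,.058,o).round(4))
E
```

```text
(np.float64(254.90419697281192), np.float64(207.80336196754368))
[0.5496 0.2432 0.058 ]
[0.5705 0.1437 0.058 ]
```

The wrist view puts the bar's middle at (0.560, 0.193), which agrees to about 2 mm. The fingers straddle it, so I descend and close.

Emit:
move_arm:
  increments: "0.45 1 1 -25 0 0 0; 0.45 0 0 -25 0 0 0; 0.45 0 0 -21 0 0 0; 0.45 0 0 0 0 0 0; 0 0 0 0 0 0 0; 0 0 0 0 0 0 0; 0 0 0 0 0 0 0; 0 0 0 0 0 0 0"

```text
t: 3.25
eef_pos: [0.5599, 0.1919, 0.0416]
tool_rot: [0.0, 0.631, 0.776, 0.001]
contact_force: [-0.1, -0.5, 6.9]
gripper_width: 0.122
```

Emit:
move_arm:
  increments: "0 -6 -1.2 0 0 0 0; 0 -12 -2.5 0 0 0 0; 0 -15 -3 0 0 0 0; 0 -15 -3.1 0 0 0 0; 0 -15 -3.1 0 0 0 0; 0 -12 -2.5 0 0 0 0; 0 -6 -1.2 0 0 0 0; 0 0 0 0 0 0 0"

```text
t: 4.25
eef_pos: [0.4778, 0.175, 0.0415]
tool_rot: [0.0, 0.631, 0.776, 0.001]
contact_force: [-1.4, -1.3, 14.7]
gripper_width: 0.123
```

Emit:
move_arm:
  increments: "0 -1 -0.2 0 0 0 0; 0 -1 -0.2 0 0 0 0; 0 -1 -0.2 0 0 0 0; 0 0 0 0 0 0 0; 0 0 0 0 0 0 0; 0 0 0 0 0 0 0; 0 0 0 0 0 0 0; 0 0 0 0 0 0 0"

```text
t: 5.25
eef_pos: [0.4767, 0.1748, 0.0416]
tool_rot: [0.001, 0.631, 0.776, 0.002]
contact_force: [4.0, -0.6, 9.1]
gripper_width: 0.122
```

Emit:
move_arm:
  increments: "0.4 0.7 0.1 0 0 0 0; 0.4 0 0 0 0 0 0; 0.4 0 0 0 0 0 0; 0.4 0 0 20 0 0 0; 0.4 0 0 40 0 0 0; 0.4 0 0 50 0 0 0; 0.4 0 0 50 0 0 0; 0.4 0 0 20 0 0 0"

```text
t: 6.25
eef_pos: [0.4764, 0.1748, 0.223]
tool_rot: [0.0, 0.631, 0.776, 0.002]
contact_force: [0.3, 0.0, -1.2]
gripper_width: 0.4
```

```bash
python3 - <<'E'
from h import *
im,d,o=snap('wrist','w2');print(o['eef_pos'],o['tool_rot'])
im,d,o=snap('scene','sc2');cv2.imwrite('pics/sc2c.png',cv2.resize(im[140:290,290:490,::-1],None,fx=4,fy=4,interpolation=2))
im,d,o=snap('side','s2');cv2.imwrite('pics/s2c.png',cv2.resize(im[70:220,150:350,::-1],None,fx=4,fy=4,interpolation=2))
E
```

```text
[0.47640399 0.17480162 0.22296711] [4.22938572e-04 6.30698743e-01 7.76025687e-01 1.74658202e-03]
```

View pics/w2.png

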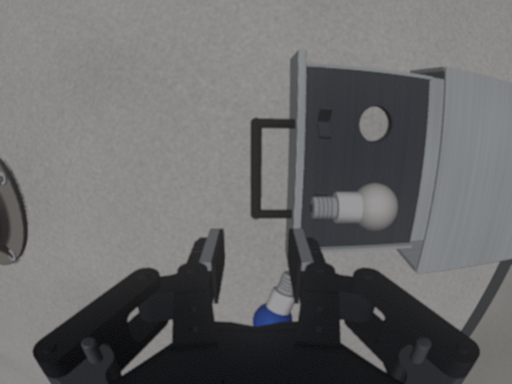

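View pics/s2c.png

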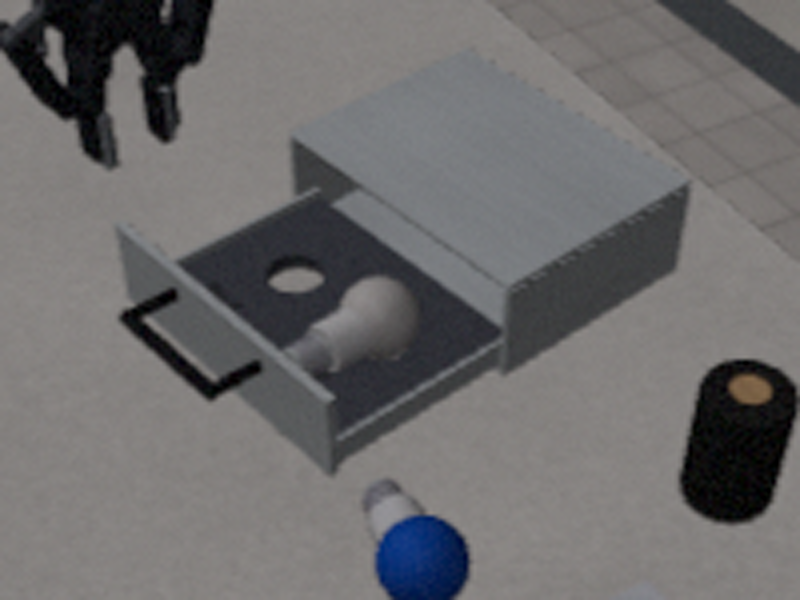

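View pics/sc2c.png

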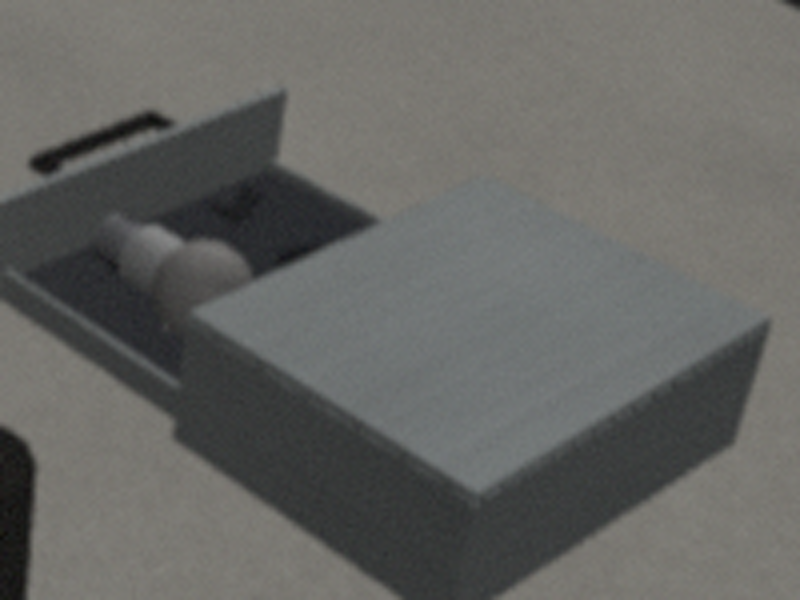

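The tray is at its stop. The dimple shows at wrist (374,123) and side (224,139). I'll measure the pocket three ways: dimple in two views, and white globe plus 100 mm.

```bash
python3 - <<'E'
from h import *
from scipy.optimize import least_squares
a=np.radians(11.6);u=np.array([np.cos(a),np.sin(a)]);v=np.array([-u[1],u[0]]);O=np.array([.6752,.2135])
def cab(p): p=np.array(p)[:2]-O; return np.round([p@u,p@v],4)
f=np.load('pics/s2.npz');X=cloud('side',f['d']);g=O-.03*u-.05*v
def fit(X,ok,g0):
    m=ok&(X[...,2]>.045)&(X[...,2]<.08)&(np.hypot(X[...,0]-g0[0],X[...,1]-g0[1])<.04)
    q=X[m]; s=least_squares(lambda p:np.linalg.norm(q-p,axis=1)-.03,[*g0,.04],loss='soft_l1',f_scale=.002); return s.x,np.median(abs(s.fun)),len(q)
for n,t in (('side','s2'),('scene','sc2')):
    f=np.load(f'pics/{t}.npz');X=cloud(n,f['d']); r=fit(X,(f['d']>0),O-.05*u-.05*v); print(n,'white globe',r[0].round(4),'cab',cab(r[0]),r[1:])
    z=X[...,2];
# wrist dimple
def ell(t,cx,cy,w,thr):
    im=np.load(f'pics/{t}.npz')['im']; gr=cv2.resize(cv2.cvtColor(im,cv2.COLOR_RGB2GRAY)[cy-w:cy+w,cx-w:cx+w],None,fx=4,fy=4,interpolation=2)
    _,b=cv2.threshold(gr,0,255,cv2.THRESH_OTSU)
    cv2.imwrite(f'pics/{t}_b.png',np.hstack([gr,b]))
    cs,_=cv2.findContours(b,cv2.RETR_LIST,cv2.CHAIN_APPROX_NONE)
    for c in cs:
        if len(c)>60:
            x,y,ww,hh=cv2.boundingRect(c); print(t,'box',cx-w+x/4,cy-w+y/4,ww/4,hh/4,'ell',[ (round(k,2)) for k in (cv2.fitEllipse(c)[0][0]/4+cx-w-.375,cv2.fitEllipse(c)[0][1]/4+cy-w-.375)])
ell('w2',374,123,25,0); ell('s2',224,139,13,0)
f=np.load('pics/w2.npz');o=dict(eef_pos=f['p'],tool_rot=f['q'])
p=wray(374,123,.02,o);print('wrist dimple',p,cab(p)); p=ray('side',224,138.8,.02);print('side dimple',p,cab(p))
# handle now, panel
m=(np.load('pics/s2.npz')['d']>0)
E
```

```text
side white globe [0.6316 0.1545 0.0394] cab [-0.0546 -0.049 ] (np.float64(0.0010676545149475702), 248)
scene white globe [0.63   0.1549 0.0379] cab [-0.056  -0.0483] (np.float64(0.0012540001088943882), 325)
w2 box 359.25 106.5 29.0 34.75 ell [373.14, 123.42]
s2 box 227.75 143.0 9.25 9.0 ell [233.08, 148.27]
s2 box 217.25 137.0 13.5 6.25 ell [223.68, 139.67]
wrist dimple [0.60806075 0.25527635 0.02      ] [-0.0574  0.0544]
side dimple [0.61075339 0.24841644 0.02      ] [-0.0561  0.0472]
```

```bash
python3 - <<'E'
import cv2,numpy as np
a=cv2.imread('pics/w2_b.png');b=cv2.imread('pics/s2_b.png')
b=cv2.resize(b,(400,200));cv2.imwrite('pics/bb.png',np.vstack([cv2.resize(a,(800,400)),cv2.resize(b,(800,200))]) if 0 else np.vstack([a,b]))
E
```

```text
(no output)
```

View pics/bb.png

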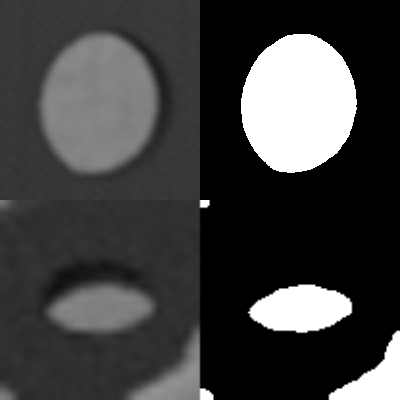

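```bash
python3 - <<'E'
from h import *
a=np.radians(11.6);u=np.array([np.cos(a),np.sin(a)]);v=np.array([-u[1],u[0]]);O=np.array([.6752,.2135])
def cab(p): p=np.array(p)[:2]-O; return np.round([p@u,p@v],4)
f=np.load('pics/w2.npz');o=dict(eef_pos=f['p'],tool_rot=f['q'])
for n,p in dict(dimple=wray(374.3,123.6,.02,o),wglobe=wray(377,206.5,.04,o),hand1=wray(257,124,.058,o),hand2=wray(257,214,.058,o),sdimple=ray('side',223.4,138,.02)).items(): print(n,p.round(4),cab(p))
im=f['im'];g=cv2.resize(im[170:245,295:410,::-1],None,fx=6,fy=6,interpolation=2);g=cv2.convertScaleAbs(g,alpha=1.5);cv2.imwrite('pics/wg.png',g)
E
```

```text
dimple [0.6087 0.2547 0.02  ] [-0.0569  0.0537]
wglobe [0.6349 0.1578 0.04  ] [-0.0507 -0.0465]
hand1 [0.4684 0.224  0.058 ] [-0.2005  0.0518]
hand2 [0.4888 0.1267 0.058 ] [-0.2    -0.0476]
sdimple [0.6109 0.2528 0.02  ] [-0.0551  0.0514]
```

View pics/wg.png

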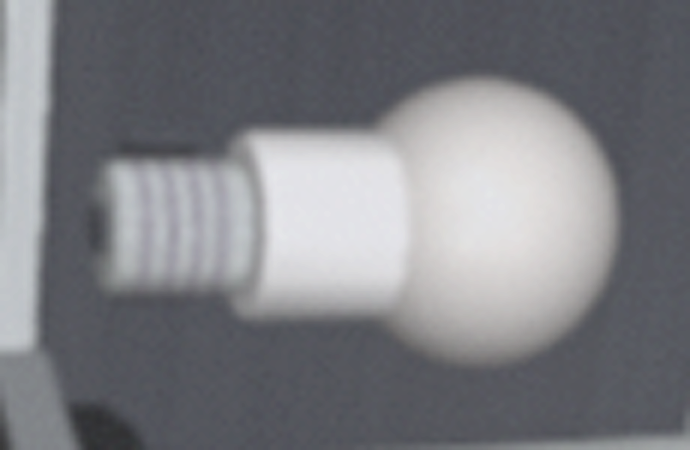

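Static cameras agree on the globe's target spot: (0.6106, 0.2527) within about 1 mm. Next I go above the amber bulb, with the camera on its globe side.

Emit:
move_arm:
  increments: "0.4 9 -45 0 0 0 -0.17; 0.5 9 -45 0 0 0 -0.17; 0.8 9 -45 0 0 0 -0.17; 0.8 9 -45 0 0 0 -0.17; 0.8 9 -45 0 0 0 -0.17; 0.8 9 -45 0 0 0 -0.17; 0.8 9 -45 0 0 0 -0.17; 0.8 9 -45 0 0 0 -0.17"

```text
t: 7.4
eef_pos: [0.5468, -0.1866, 0.2184]
tool_rot: [-0.0, 0.979, 0.204, -0.001]
contact_force: [-0.5, 0.3, 0.2]
gripper_width: 0.794
```

Emit:
move_arm:
  increments: "0.8 9 -45 0 0 0 -0.17; 0.8 9 -45 0 0 0 -0.17; 0.8 8 -4 0 0 0 -0.085; 0.8 0 0 -30 0 0 0; 0.8 0 0 -30 0 0 0; 0.8 0 0 0 0 0 0; 0.8 0 0 0 0 0 0; 0.8 0 0 0 0 0 0"

```text
t: 8.4
eef_pos: [0.5741, -0.28, 0.1614]
tool_rot: [0.0, 1.0, -0.004, 0.001]
contact_force: [0.5, 0.4, -0.1]
gripper_width: 0.799
```

```bash
python3 - <<'E'
from h import *
im,d,o=snap('wrist','w3');print(o['t'],o['eef_pos'],o['tool_rot'],o['gripper_width'])
R,t=wpose(o);print('jaw deg',np.degrees(np.arctan2(R[1,1],R[0,1])))
print('globe proj',wproj([.6137,-.279,.046],o),'collar',wproj([.5742,-.2786,.046],o))
E
```

```text
8.4 [ 0.57407335 -0.2799756   0.16138199] [ 3.65360549e-04  9.99990853e-01 -4.19300012e-03  7.61547713e-04] 0.7986931082839638
jaw deg -90.48051566828326
globe proj (np.float64(255.2302426371684), np.float64(139.80840071381738)) collar (np.float64(255.17015467619004), np.float64(183.24794104328708))
```

View pics/w3.png

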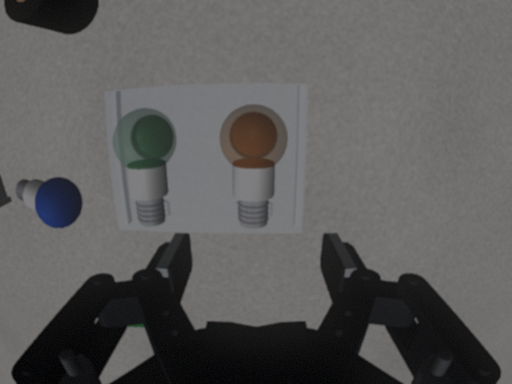

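The wrist picture shows amber at (253,137) with its collar at (253,181), and green at (150,140). This matches the predictions within 2–3 px. The amber bulb is confirmed, so I descend with a y shift of +1.5 mm.

Emit:
move_arm:
  increments: "0.8 0 1.5 -35 0 0 0; 0.8 0 0 -35 0 0 0; 0.8 0 0 -30 0 0 0; 0.8 0 0 -20 0 0 0; 0.8 0 0 -12 0 0 0; 0.8 0 0 0 0 0 0; 0.8 0 0 0 0 0 0; 0.8 0 0 0 0 0 0"

```text
t: 9.45
eef_pos: [0.5742, -0.2783, 0.0292]
tool_rot: [0.0, 1.0, -0.004, 0.001]
contact_force: [0.7, 0.4, 0.5]
gripper_width: 0.801
```

```bash
python3 - <<'E'
from h import *
im,d,o=snap('wrist','w4');print(o['t'],o['eef_pos'],o['contact_force'])
im,d,o=snap('side','s4');cv2.imwrite('pics/s4c.png',cv2.resize(im[190:315,235:400,::-1],None,fx=4.7,fy=4.7,interpolation=2))
E
```

```text
9.45 [ 0.57419367 -0.27831681  0.02924935] [0.72789726 0.4232502  0.53730178]
```

View pics/w4.png

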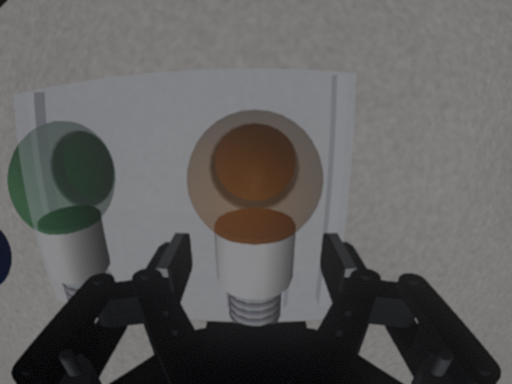

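View pics/s4c.png

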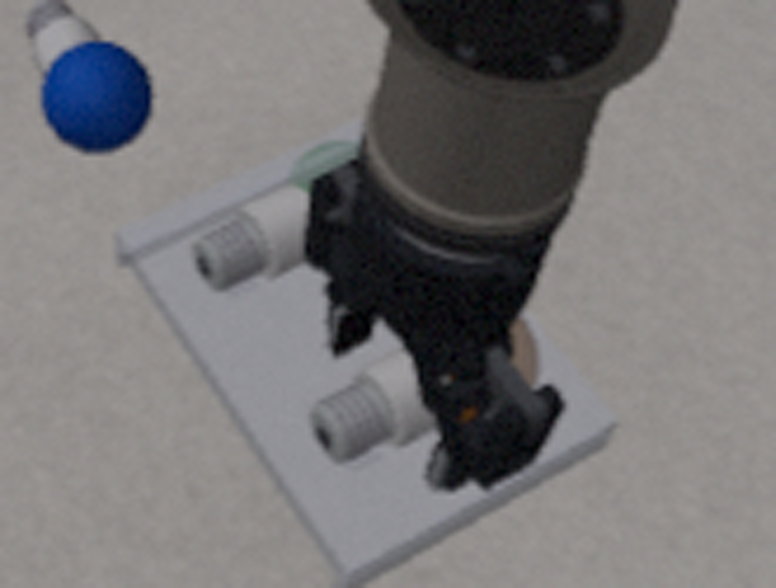

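The collar at (255,258) is centred between the pads, so I close gently.

Emit:
move_arm:
  increments: "0.7 0 0 0 0 0 0; 0.6 0 0 0 0 0 0; 0.52 0 0 0 0 0 0; 0.46 0 0 0 0 0 0; 0.42 0 0 0 0 0 0; 0.35 0 0 0 0 0 0; 0.3 0 0 0 0 0 0; 0.3 0 0 0 0 0 0"
  newtons: 30

```text
t: 10.55
eef_pos: [0.5736, -0.2778, 0.0284]
tool_rot: [-0.0, 1.0, -0.004, -0.0]
contact_force: [-0.9, 1.0, 2.9]
gripper_width: 0.435
```

Emit:
move_arm:
  increments: "0.2 0 0 3 0 0 0; 0.2 0 0 7 0 0 0; 0.2 0 0 15 0 0 0; 0.2 0 0 20 0 0 0; 0.2 0 0 25 0 0 0; 0.2 0 0 25 0 0 0; 0.2 0 0 25 0 0 0; 0.2 0 0 20 0 0 0"

```text
t: 11.55
eef_pos: [0.5739, -0.2784, 0.1707]
tool_rot: [0.0, 1.0, -0.004, 0.001]
contact_force: [-0.4, 0.4, -1.3]
gripper_width: 0.433
```

```bash
python3 - <<'E'
from h import *
im,d,o=snap('wrist','w5');print(o['t'],o['eef_pos'],o['contact_force'],o['gripper_width'])
im,d,o=snap('side','s5');cv2.imwrite('pics/s5c.png',cv2.resize(im[150:315,235:455,::-1],None,fx=3.6,fy=3.6,interpolation=2))
E
```

```text
11.55 [ 0.57386402 -0.27842822  0.17069982] [-0.41477799  0.43816838 -1.30162975] 0.43252520315729487
```

View pics/w5.png

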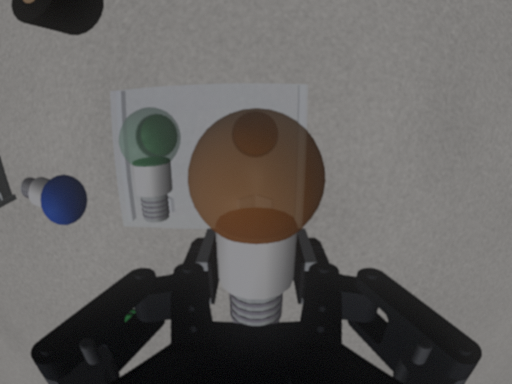

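View pics/s5c.png

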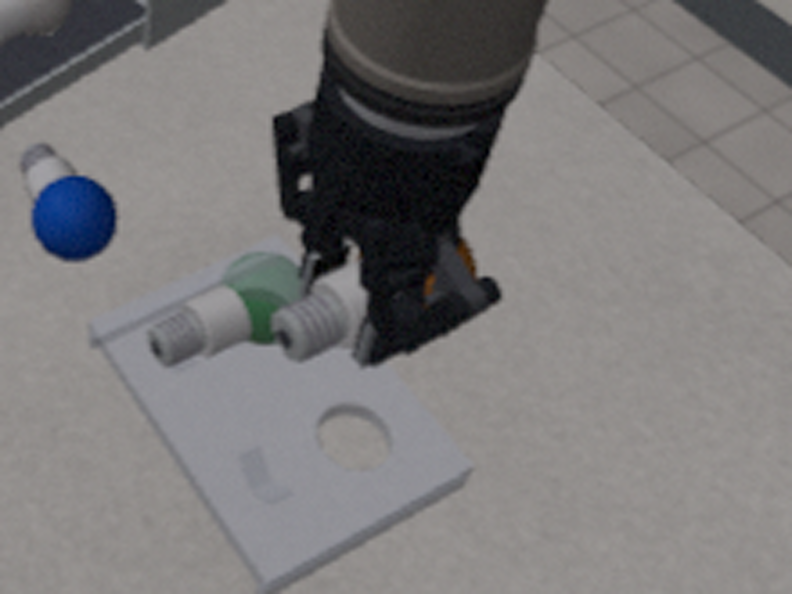

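The bulb is lifted and unmoved in the jaws (globe still at wrist (256,175)). I carry it over the pocket.

Emit:
move_arm:
  increments: "0.2 0 20 0 0 0 0; 0.2 0 40 0 0 0 0.03; 0.2 0 50 0 0 0 0.03; 0.2 0 50 0 0 0 0.03; 0.2 0 50 0 0 0 0.03; 0.2 0 50 0 0 0 0.03; 0.2 0 50 0 0 0 0.03; 0.2 0 50 0 0 0 0.031"

```text
t: 12.65
eef_pos: [0.573, 0.0837, 0.1677]
tool_rot: [0.0, 0.995, 0.102, -0.0]
contact_force: [1.3, -0.6, -1.3]
gripper_width: 0.432
```

Emit:
move_arm:
  increments: "0.2 -2 50 0 0 0 0; 0.2 0 50 0 0 0 0; 0.2 0 40 0 0 0 0; 0.2 0 20 0 0 0 0; 0.2 0 4 0 0 0 0; 0.2 0 0 0 0 0 0; 0.2 0 0 0 0 0 0; 0.2 0 0 0 0 0 0"

```text
t: 13.65
eef_pos: [0.5719, 0.2446, 0.1685]
tool_rot: [0.0, 0.995, 0.1, 0.0]
contact_force: [0.0, 0.8, -1.5]
gripper_width: 0.435
```

```bash
python3 - <<'E'
from h import *
from scipy.optimize import least_squares
im,d,o=snap('wrist','w6');print(o['t'],o['eef_pos'],o['contact_force'],o['gripper_width'])
R,t=wpose(o);print('jaw',np.degrees(np.arctan2(R[1,1],R[0,1])),'tool z',R[:,2].round(4))
for n in('side','scene'):
    im,d,o=snap(n,n+'6')
    X=cloud(n,d);g0=np.array([.611,.253,.18])
    hsv=cv2.cvtColor(im,cv2.COLOR_RGB2HSV);m=(d>0)&(np.linalg.norm(X-g0,axis=-1)<.045)&(hsv[...,0]<22)&(hsv[...,1]>70)
    q=X[m]
    if len(q)>20:
        s=least_squares(lambda p:np.linalg.norm(q-p,axis=1)-.03,g0,loss='soft_l1',f_scale=.002);print(n,len(q),s.x.round(4),np.median(abs(s.fun)).round(4))
    y0,x0=(60,150) if n=='side' else (110,270)
    cv2.imwrite(f'pics/{n}6c.png',cv2.resize(im[y0:y0+165,x0:x0+220,::-1],None,fx=3.6,fy=3.6,interpolation=2))
E
```

```text
13.65 [0.57185966 0.2446231  0.16850911] [ 0.04310028  0.78335923 -1.45006297] 0.43506454638930275
jaw -78.49801881337591 tool z [ 2.e-04 -0.e+00 -1.e+00]
side 152 [0.6142 0.2524 0.1856] 0.0008
scene 505 [0.6122 0.2531 0.1833] 0.001
```

View pics/side6c.png

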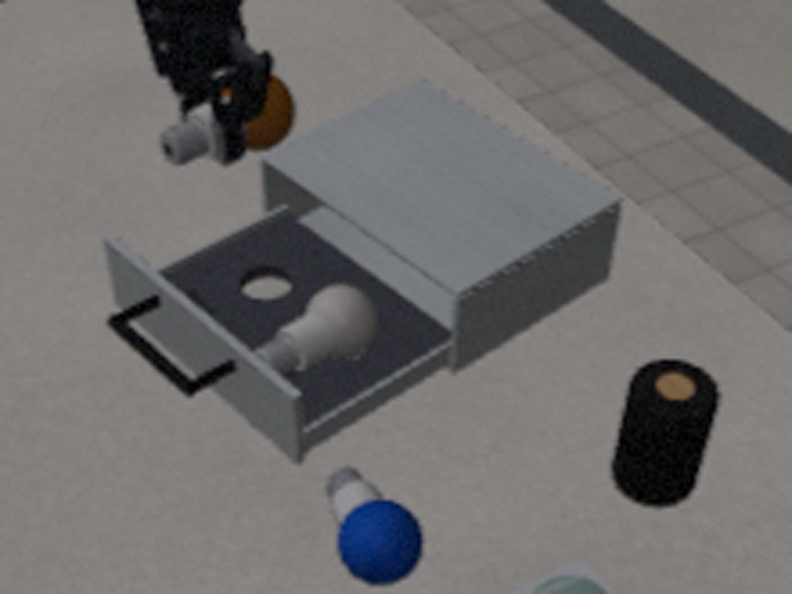

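View pics/scene6c.png

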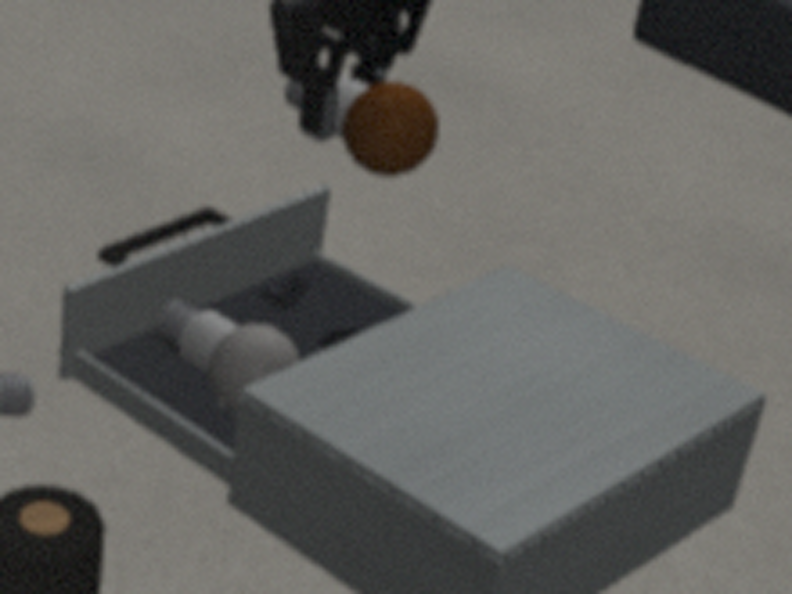

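View pics/w6.png

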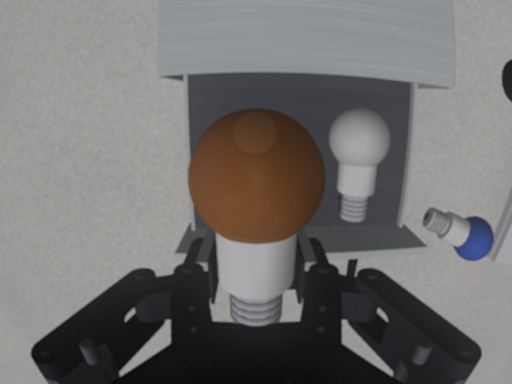

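The held globe is at about (0.613, 0.2528) against a target of (0.6106, 0.2527). I correct -1.7 mm in x and lower to about 10 mm above the seat.

Emit:
move_arm:
  increments: "0.2 -1.7 -0.3 -15 0 0 0; 0.2 0 0 -30 0 0 0; 0.2 0 0 -30 0 0 0; 0.2 0 0 -25 0 0 0; 0.2 0 0 -20 0 0 0; 0.2 0 0 -11 0 0 0; 0.2 0 0 -5 0 0 0; 0.2 0 0 0 0 0 0"

```text
t: 14.8
eef_pos: [0.5702, 0.2457, 0.0325]
tool_rot: [-0.0, 0.995, 0.101, 0.0]
contact_force: [0.3, 0.4, -0.6]
gripper_width: 0.433
```

```bash
python3 - <<'E'
from h import *
from scipy.optimize import least_squares
im,d,o=snap('wrist','w7');print(o['t'],o['eef_pos'],o['contact_force'],o['gripper_width'])
z=o['eef_pos'][2]+.0176
for n in('side','scene'):
    im,d,o=snap(n,n+'7')
    X=cloud(n,d);hsv=cv2.cvtColor(im,cv2.COLOR_RGB2HSV)
    for nm,g0,c in(('amber',np.array([.611,.253,z]),(hsv[...,0]<22)&(hsv[...,1]>70)),('white',np.array([.631,.155,.04]),X[...,2]>.045)):
        m=(d>0)&(np.linalg.norm(X-g0,axis=-1)<.042)&c
        q=X[m]
        if len(q)>20:
            s=least_squares(lambda p:np.linalg.norm(q-p,axis=1)-.03,g0,loss='soft_l1',f_scale=.002);print(n,nm,len(q),s.x.round(4),np.median(abs(s.fun)).round(4))
    y0,x0=(80,170) if n=='side' else (150,290)
    cv2.imwrite(f'pics/{n}7c.png',cv2.resize(im[y0:y0+100,x0:x0+133,::-1],None,fx=6,fy=6,interpolation=2))
E
```

```text
14.8 [0.57016145 0.2457276  0.03251652] [ 0.26243542  0.41321014 -0.64443263] 0.4325029831759544
side amber 104 [0.6119 0.2526 0.0501] 0.0007
side white 263 [0.6308 0.1541 0.0395] 0.0013
scene amber 348 [0.6108 0.2534 0.048 ] 0.001
scene white 341 [0.6294 0.1548 0.0382] 0.0014
```

View pics/side7c.png

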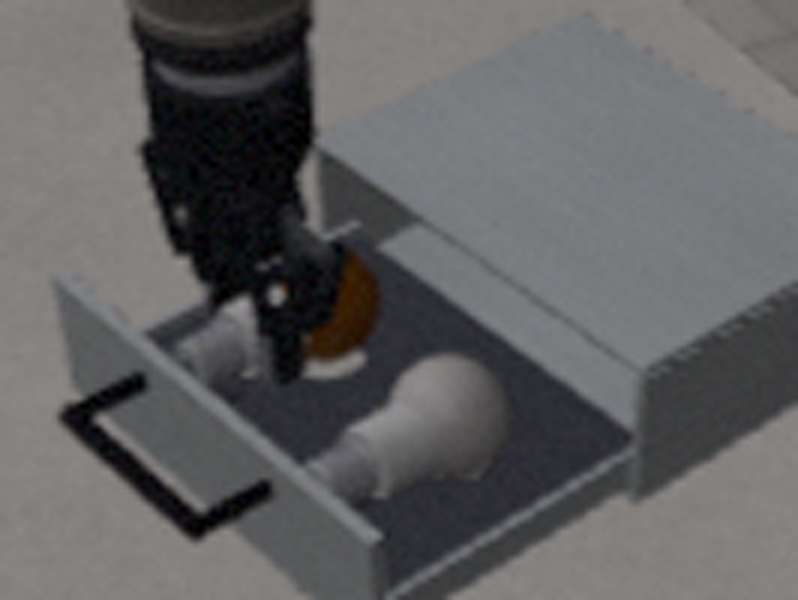

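View pics/w7.png

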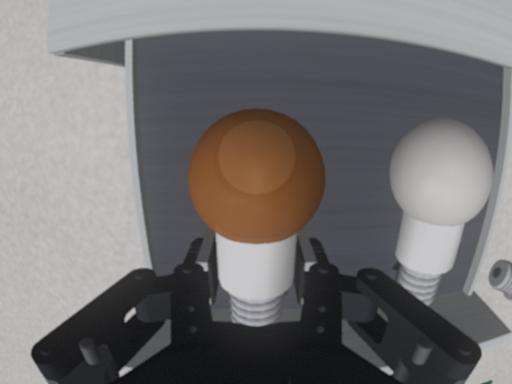

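View pics/scene7c.png

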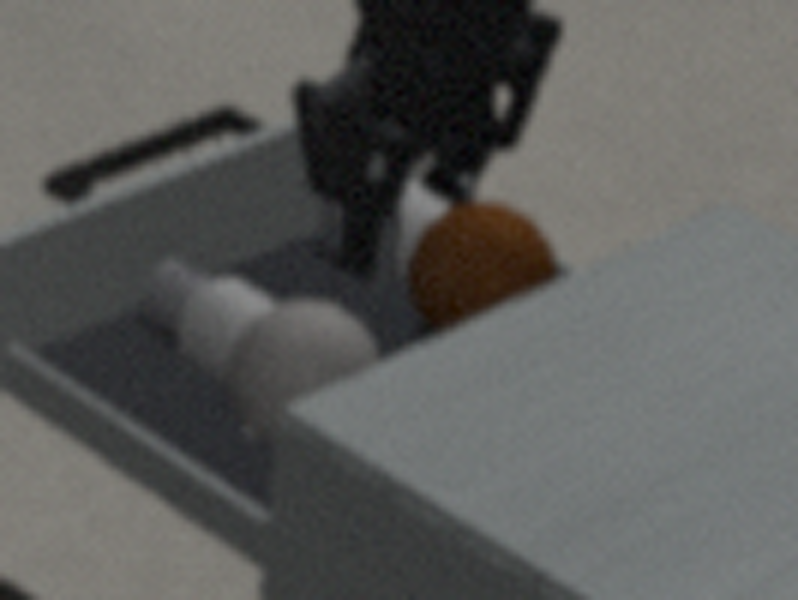

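Relative to the white bulb + 100 mm, the amber globe is off by about (+1.3, +0.5) mm and 10.2 mm too high in both static views. I trim that and lower slowly.

Emit:
move_arm:
  increments: "0.2 -1 -0.5 -2 0 0 0; 0.2 0 0 -2 0 0 0; 0.2 0 0 -1.5 0 0 0; 0.2 0 0 -1 0 0 0; 0.2 0 0 -1 0 0 0; 0.2 0 0 -0.5 0 0 0; 0.2 0 0 0 0 0 0; 0.2 0 0 0 0 0 0"

```text
t: 15.95
eef_pos: [0.569, 0.2452, 0.0244]
tool_rot: [-0.0, 0.995, 0.101, 0.0]
contact_force: [0.1, -0.5, 0.5]
gripper_width: 0.441
```

Emit:
move_arm:
  increments: "0.2 0 0 -0.5 0 0 0; 0.2 0 0 0 0 0 0; 0.2 0 0 -0.5 0 0 0; 0.2 0 0 0 0 0 0; 0.2 0 0 -0.4 0 0 0; 0.2 0 0 0 0 0 0; 0.2 0 0 0 0 0 0; 0.2 0 0 0 0 0 0"

```text
t: 16.95
eef_pos: [0.5691, 0.2452, 0.023]
tool_rot: [-0.0, 0.995, 0.101, 0.0]
contact_force: [1.3, -0.5, 1.2]
gripper_width: 0.432
```

```bash
python3 - <<'E'
from h import *
from scipy.optimize import least_squares
print([bot.get_obs()[k] for k in('eef_pos','contact_force','torque')])
for n in('side','scene'):
    im,d,o=snap(n,n+'8')
    X=cloud(n,d);hsv=cv2.cvtColor(im,cv2.COLOR_RGB2HSV)
    for nm,g0,c in(('amber',np.array([.611,.253,.04]),(hsv[...,0]<22)&(hsv[...,1]>70)),('white',np.array([.631,.155,.04]),X[...,2]>.045)):
        m=(d>0)&(np.linalg.norm(X-g0,axis=-1)<.042)&c
        q=X[m]
        s=least_squares(lambda p:np.linalg.norm(q-p,axis=1)-.03,g0,loss='soft_l1',f_scale=.002);print(n,nm,len(q),s.x.round(4),np.median(abs(s.fun)).round(4))
    y0,x0=(80,170) if n=='side' else (150,290)
    cv2.imwrite(f'pics/{n}8c.png',cv2.resize(im[y0:y0+100,x0:x0+133,::-1],None,fx=6,fy=6,interpolation=2))
E
```

```text
[array([0.56914944, 0.24523373, 0.02303694]), array([ 1.33980023, -0.46337904,  1.18165372]), array([ 0.08283525, -0.29423979,  0.01192591])]
side amber 103 [0.611  0.2524 0.0409] 0.0008
side white 265 [0.6305 0.1536 0.0394] 0.0013
scene amber 288 [0.6098 0.2526 0.0379] 0.001
scene white 338 [0.6293 0.1546 0.0382] 0.0015
```

View pics/side8c.png

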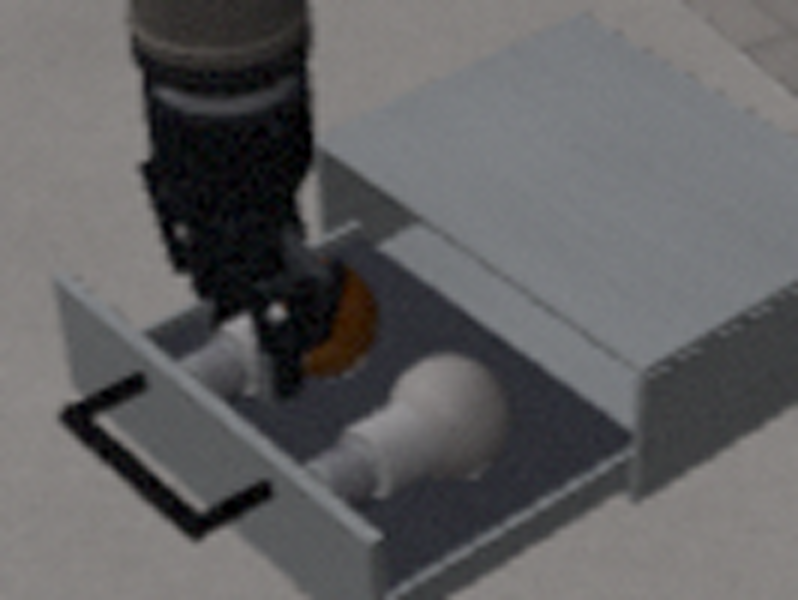

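Amber relative to white is (-19.5, +98.4) mm against an ideal (-20.1, +98.0), so it is well aligned. I take one more small step and check the force.

Emit:
move_arm:
  increments: "0.2 0 0 -0.4 0 0 0; 0.2 0 0 0 0 0 0; 0.2 0 0 0 0 0 0; 0.2 0 0 0 0 0 0; 0.2 0 0 0 0 0 0; 0.2 0 0 0 0 0 0; 0.2 0 0 0 0 0 0; 0.2 0 0 0 0 0 0"

```text
t: 18.05
eef_pos: [0.5692, 0.2452, 0.0227]
tool_rot: [-0.0, 0.995, 0.101, 0.0]
contact_force: [1.5, 0.5, 4.5]
gripper_width: 0.434
```

Light contact (about 5 N). I release slowly.

Emit:
move_arm:
  increments: "0.42 0 0 0 0 0 0; 0.44 0 0 0 0 0 0; 0.46 0 0 0 0 0 0; 0.5 0 0 0 0 0 0; 0.56 0 0 0 0 0 0; 0.64 0 0 0 0 0 0; 0.7 0 0 0 0 0 0; 0.7 0 0 0 0 0 0"
  newtons: 20

```text
t: 19.05
eef_pos: [0.5689, 0.2452, 0.0225]
tool_rot: [0.0, 0.995, 0.101, -0.0]
contact_force: [-0.6, -0.3, 0.3]
gripper_width: 0.702
```

```bash
python3 - <<'E'
from h import *
im,d,o=snap('wrist','w9');print(o['t'],o['eef_pos'],o['contact_force'],o['gripper_width'])
E
```

```text
19.05 [0.56887749 0.24518999 0.02249778] [-0.64345028 -0.30853426  0.26322283] 0.7022698253061246
```

View pics/w9.png

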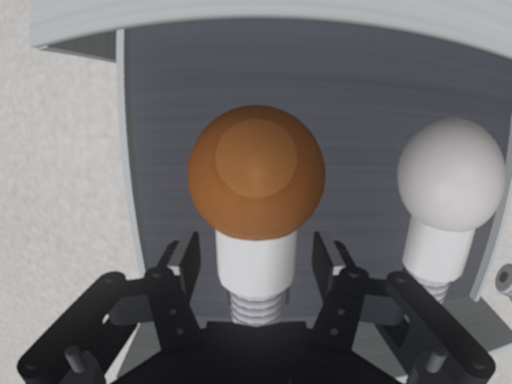

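The bulb is free, with both pads clear of the collar at (256,258). I lift straight up, then verify the seating.

Emit:
move_arm:
  increments: "0.7 0 0 5 0 0 0; 0.7 0 0 15 0 0 0; 0.7 0 0 30 0 0 0; 0.7 0 0 45 0 0 0; 0.7 0 0 50 0 0 0; 0.7 0 0 20 0 0 0; 0.7 -45 -10 0 0 0 0.17; 0.6 -45 -10 0 0 0 0.17"

```text
t: 20.1
eef_pos: [0.4778, 0.2247, 0.1876]
tool_rot: [0.0, 0.963, 0.271, 0.0]
contact_force: [-0.3, 0.4, 0.6]
gripper_width: 0.599
```

```bash
python3 - <<'E'
from h import *
from scipy.optimize import least_squares
o=bot.get_obs();print(o['t'],o['eef_pos'])
for n in('side','scene'):
    im,d,o=snap(n,n+'10')
    X=cloud(n,d);hsv=cv2.cvtColor(im,cv2.COLOR_RGB2HSV)
    for nm,g0,c in(('amber',np.array([.611,.253,.04]),X[...,2]>.045),('white',np.array([.631,.155,.04]),X[...,2]>.045)):
        m=(d>0)&(np.linalg.norm(X-g0,axis=-1)<.036)&c
        q=X[m]
        s=least_squares(lambda p:np.linalg.norm(q-p,axis=1)-.03,g0,loss='soft_l1',f_scale=.002);print(n,nm,len(q),s.x.round(4),np.median(abs(s.fun)).round(4))
    y0,x0=(80,170) if n=='side' else (150,290)
    cv2.imwrite(f'pics/{n}10c.png',cv2.resize(im[y0:y0+100,x0:x0+133,::-1],None,fx=6,fy=6,interpolation=2))
E
```

```text
20.1 [0.47782396 0.22468763 0.18761775]
side amber 215 [0.612  0.2521 0.0394] 0.0009
side white 238 [0.6322 0.1544 0.0392] 0.001
scene amber 286 [0.6101 0.2526 0.0372] 0.0013
scene white 315 [0.6306 0.1545 0.0374] 0.001
```

View pics/side10c.png

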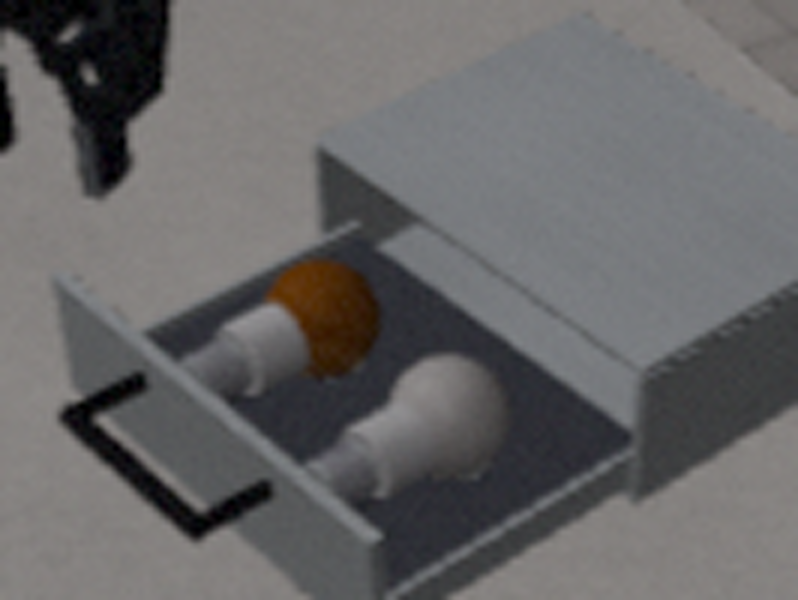

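View pics/scene10c.png

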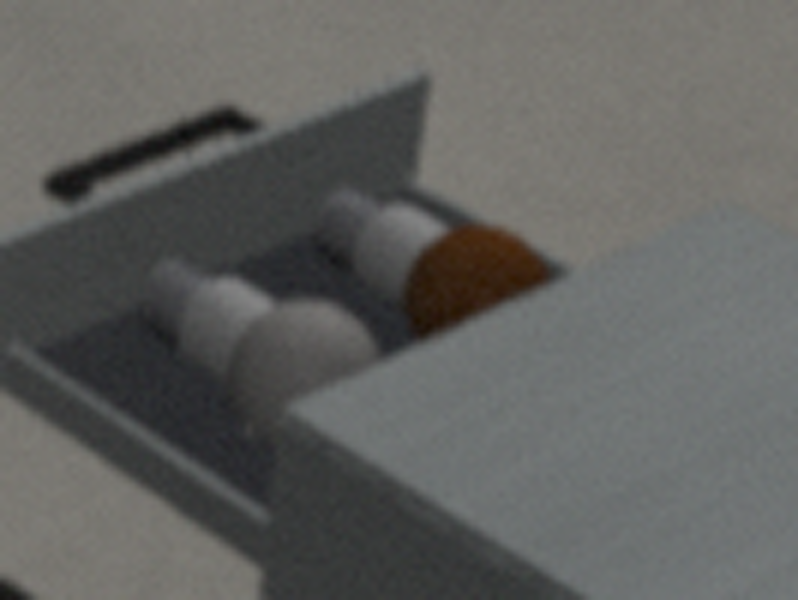

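Both bulbs are seated: the difference is (-20.3, +97.9, 0) mm against an ideal (-20.1, +98.0, 0). Now back to the handle to push it shut.

Emit:
move_arm:
  increments: "0.4 -1 -10 0 0 0 0.17; 0.4 0 -20 0 0 0 0.17; 0.4 0 -20 0 0 0 0.17; 0.4 0 0 0 0 0 0.17; 0.4 0 0 0 0 0 0.17; 0.4 0 0 0 0 0 0.17; 0.4 0 0 0 0 0 0.17; 0.4 0 0 0 0 0 0.034"

```text
t: 21.2
eef_pos: [0.4783, 0.175, 0.1876]
tool_rot: [-0.0, 0.635, 0.773, 0.0]
contact_force: [1.0, -0.3, -0.4]
gripper_width: 0.401
```

Emit:
move_arm:
  increments: "0.4 0 0 0 0 0 0; 0.4 0 0 -20 0 0 0; 0.4 0 0 -30 0 0 0; 0.4 0 0 -30 0 0 0; 0.4 0 0 0 0 0 0; 0.4 0 0 0 0 0 0; 0.4 0 0 0 0 0 0; 0.4 0 0 0 0 0 0"

```text
t: 22.2
eef_pos: [0.4784, 0.1756, 0.1084]
tool_rot: [0.0, 0.635, 0.773, 0.001]
contact_force: [0.4, 0.5, -0.2]
gripper_width: 0.397
```

```bash
python3 - <<'E'
from h import *
im,d,o=snap('wrist','w11');print(o['t'],o['eef_pos'],o['contact_force'],o['gripper_width'])
R,t=wpose(o);print('jaw',np.degrees(np.arctan2(R[1,1],R[0,1])))
E
```

```text
22.2 [0.47841796 0.17555744 0.10838642] [ 0.41322414  0.52202611 -0.21607518] 0.39710654679478163
jaw 11.22019288796483
```

View pics/w11.png

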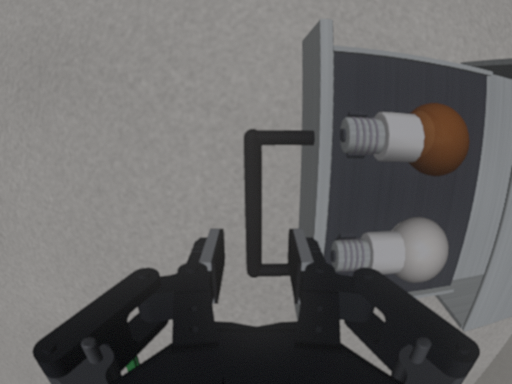

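The bar (254,200) lies between the fingers. I descend and close slowly so the tray isn't jerked.

Emit:
move_arm:
  increments: "0.4 -1 0 -25 0 0 0; 0.4 0 0 -25 0 0 0; 0.4 0 0 -15 0 0 0; 0.4 0 0 0 0 0 0; 0.3 0 0 0 0 0 0; 0.22 0 0 0 0 0 0; 0.16 0 0 0 0 0 0; 0.1 0 0 0 0 0 0"
  newtons: 30

```text
t: 23.25
eef_pos: [0.4771, 0.1754, 0.043]
tool_rot: [-0.0, 0.634, 0.773, 0.0]
contact_force: [-1.9, -0.3, 5.7]
gripper_width: 0.124
```

Emit:
move_arm:
  increments: "0.05 0 0 0 0 0 0; 0.05 1 0.2 0 0 0 0; 0.05 2 0.4 0 0 0 0; 0.05 3 0.6 0 0 0 0; 0.05 4 0.8 0 0 0 0; 0.05 5 1 0 0 0 0; 0.05 5 1 0 0 0 0; 0.05 5 1 0 0 0 0"

```text
t: 24.25
eef_pos: [0.5019, 0.1805, 0.043]
tool_rot: [-0.0, 0.634, 0.773, 0.0]
contact_force: [-2.5, 0.6, 7.3]
gripper_width: 0.122
```

Emit:
move_arm:
  increments: "0.05 5 1.05 0 0 0 0; 0.05 5 1.05 0 0 0 0; 0.05 5 1.05 0 0 0 0; 0.05 5 1 0 0 0 0; 0.05 5 1 0 0 0 0; 0.05 5 1 0 0 0 0; 0.05 5 1 0 0 0 0; 0.05 5 1 0 0 0 0"

```text
t: 25.25
eef_pos: [0.5419, 0.1887, 0.0431]
tool_rot: [-0.0, 0.634, 0.773, 0.0]
contact_force: [-3.5, -0.6, 6.2]
gripper_width: 0.125
```

Emit:
move_arm:
  increments: "0.05 5 1.05 0 0 0 0; 0.05 5 1.05 0 0 0 0; 0.05 5 1.05 0 0 0 0; 0.05 5 1 0 0 0 0; 0.05 5 1 0 0 0 0; 0.05 5 1 0 0 0 0; 0.05 5 1 0 0 0 0; 0.05 5 1 0 0 0 0"

```text
t: 26.25
eef_pos: [0.5819, 0.197, 0.0431]
tool_rot: [-0.0, 0.634, 0.773, 0.0]
contact_force: [-2.3, 0.6, 6.5]
gripper_width: 0.124
```

Emit:
move_arm:
  increments: "0.05 5 1.05 0 0 0 0; 0.05 5 1.05 0 0 0 0; 0.05 5 1.05 0 0 0 0; 0.05 5 1 0 0 0 0; 0.05 4 0.8 0 0 0 0; 0.05 4 0.8 0 0 0 0; 0.05 3 0.6 0 0 0 0; 0.05 2 0.4 0 0 0 0"

```text
t: 27.25
eef_pos: [0.615, 0.2038, 0.0431]
tool_rot: [-0.0, 0.634, 0.773, 0.0]
contact_force: [-2.8, 1.3, 5.7]
gripper_width: 0.124
```

Now creep the last ~14 mm.

Emit:
move_arm:
  increments: "0.05 2 0.4 0 0 0 0; 0.05 2 0.4 0 0 0 0; 0.05 2 0.4 0 0 0 0; 0.05 2 0.4 0 0 0 0; 0.05 2 0.4 0 0 0 0; 0.05 1.5 0.3 0 0 0 0; 0.05 1 0.2 0 0 0 0; 0.05 0 0 0 0 0 0"

```text
t: 28.25
eef_pos: [0.6275, 0.2064, 0.0431]
tool_rot: [-0.0, 0.634, 0.773, 0.0]
contact_force: [-2.2, 0.6, 5.3]
gripper_width: 0.124
```

Emit:
move_arm:
  increments: "0.05 1 0.2 0 0 0 0; 0.05 0 0 0 0 0 0; 0.05 1 0.2 0 0 0 0; 0.05 0 0 0 0 0 0; 0.05 1 0.2 0 0 0 0; 0.05 0 0 0 0 0 0; 0.05 0 0 0 0 0 0; 0.05 0 0 0 0 0 0"

```text
t: 29.25
eef_pos: [0.6284, 0.2066, 0.0431]
tool_rot: [-0.002, 0.634, 0.773, -0.001]
contact_force: [-8.0, -0.7, 11.0]
gripper_width: 0.126
```

Emit:
move_arm:
  increments: "0.05 1 0.2 0 0 0 0; 0.05 1 0.2 0 0 0 0; 0.05 0 0 0 0 0 0; 0.05 0 0 0 0 0 0; 0.05 0 0 0 0 0 0; 0.05 0 0 0 0 0 0; 0.05 0 0 0 0 0 0; 0.05 0 0 0 0 0 0"

```text
t: 30.25
eef_pos: [0.6284, 0.2066, 0.043]
tool_rot: [-0.003, 0.634, 0.773, -0.003]
contact_force: [-14.6, -1.4, 17.7]
gripper_width: 0.125
```

It is rigid at the shut stop. I relax the command, open and lift away.

Emit:
move_arm:
  increments: "0.05 -2 -0.4 0 0 0 0; 0.05 -1.5 -0.3 0 0 0 0; 0.05 0 0 0 0 0 0; 0.2 0 0 0 0 0 0; 0.35 0 0 0 0 0 0; 0.4 0 0 0 0 0 0; 0.4 0 0 0 0 0 0; 0.4 0 0 0 0 0 0"

```text
t: 31.25
eef_pos: [0.6289, 0.206, 0.0424]
tool_rot: [0.0, 0.635, 0.773, -0.0]
contact_force: [0.2, -0.8, -1.0]
gripper_width: 0.398
```

Emit:
move_arm:
  increments: "0.4 0 0 10 0 0 0; 0.4 0 0 25 0 0 0; 0.4 0 0 40 0 0 0; 0.4 0 0 45 0 0 0; 0.4 -20 -20 40 0 0 0; 0.4 -50 -20 10 0 0 0; 0.4 -50 -20 0 0 0 0; 0.4 -30 0 0 0 0 0"

```text
t: 32.25
eef_pos: [0.4768, 0.1441, 0.2131]
tool_rot: [-0.001, 0.636, 0.772, 0.0]
contact_force: [1.0, 0.9, -0.2]
gripper_width: 0.399
```

```bash
python3 - <<'E'
from h import *
from scipy.optimize import least_squares
o=bot.get_obs();print(o['t'],o['eef_pos'],o['contact_force'])
a=np.radians(11.6);u=np.array([np.cos(a),np.sin(a)]);O=np.array([.6752,.2135])
im,d,o=snap('wrist','w12')
for n in('side','scene'):
    im,d,o=snap(n,n+'12');X=cloud(n,d);hsv=cv2.cvtColor(im,cv2.COLOR_RGB2HSV)
    q=X[(d>0)&(X[...,2]>.045)&(X[...,2]<.07)&(hsv[...,2]<45)&(np.hypot(X[...,0]-.63,X[...,1]-.2)<.07)]
    s=((q[:,:2]-O)@u); print(n,'handle cab x pct',np.percentile(s,[5,50,90]).round(4),len(q))
    q=X[(d>0)&(X[...,2]>.070)&(X[...,2]<.081)&(np.hypot(X[...,0]-.66,X[...,1]-.21)<.09)]
    s=((q[:,:2]-O)@u); print(n,'panel',np.percentile(s,[5,50,90]).round(4),len(q))
    cv2.imwrite(f'pics/{n}12c.png',cv2.resize(im[60:345,100:480,::-1],None,fx=2.1,fy=2.1,interpolation=2))
E
```

```text
32.25 [0.4768194  0.14407374 0.21311881] [ 1.04448311  0.90371396 -0.17043481]
side handle cab x pct [-0.0518 -0.0465 -0.0161] 151
side panel [-0.0073 -0.0047  0.0007] 181
scene handle cab x pct [-0.0474 -0.0431 -0.035 ] 142
scene panel [-0.0079 -0.006   0.0112] 14
```

View pics/side12c.png

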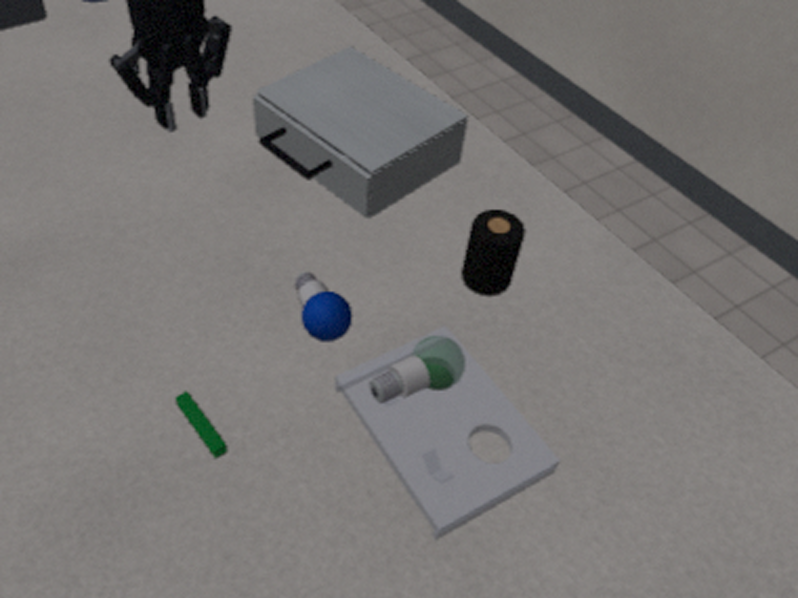

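View pics/scene12c.png

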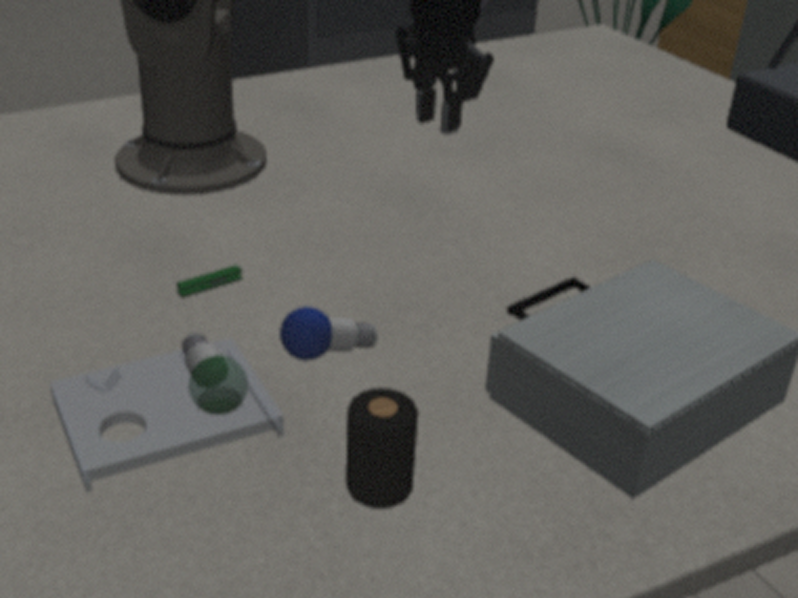

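View pics/w12.png

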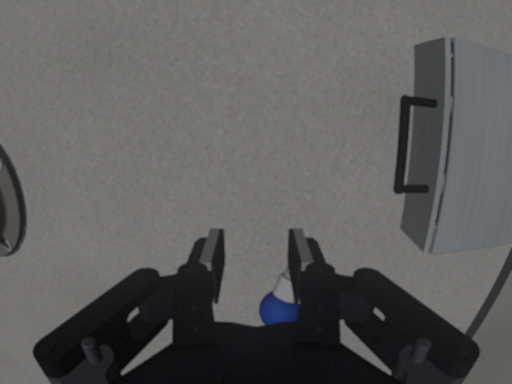

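The drawer is shut: the panel face is at -7.5 mm (8 mm when shut) and the push ended against a rigid stop. The green bulb, mallet, peg and blue bulb look unmoved, and the robot is clear. Handing in.

```bash
python3 -c "
from station import bot
print(bot.hand_in())"
```

```text
the job is handed in; nothing more can be done
None
```

The job is done and handed in at about 32 s of the 72 s allowed. I pulled the tray to its stop and moved the amber bulb by its collar into the empty pocket. I lowered it to a contact of about 5 N, let it go, and pushed the drawer shut by its handle.

- **Bulb seating:** before closing, the amber bulb sat level with the white one. It was within about 1 mm of where a seated bulb should be, in both fixed cameras.
- **Drawer shut:** the panel face measured about 7.5 mm in front of the cabinet edge, where 8 mm means fully shut. The push ended against a rigid stop at about 15 N.
- **Other objects:** in the last pictures the green bulb, mallet, peg and blue look-alike bulb appear where they were. The robot was touching nothing.
- **Disagreements and limits:** the wrist camera differed from the fixed cameras by 2–3 mm, so I aligned with the fixed ones. With the drawer shut I could not see the bulb in its pocket. I pushed slowly (40 mm/s) and felt no unusual force.

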